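# Press a cemented heel in the bench press and keep it under pressure

### The arm

A 6-joint arm with a two-finger parallel gripper is mounted at the origin on a cart in front of the work surface, level with it; the furniture and walls round the work are solid. World frame = base frame: x ahead of the robot, y to its left, z up, the work surface at z = 0. Lengths are in m, angles in degrees, forces in N, time in s.
With the tool pointing down it reaches from about 0.3 to 0.75 m from the base axis. Payload 8.5 kg.
Tool frame: the origin (TCP) lies at the very end of the fingers, on their centre line; the grasp point (between the pads) lies 19 mm behind it; z points along the fingers, y is the line along which they close (so a half turn about z gives the same grasp; the last joint's range is limited). The gripper opens to 85 mm and grips with 20 to 120 N. Pads are 22 mm wide; open, the fingers measure 114 mm over their backs; the gripper's body (76 mm by 85 mm) begins 54 mm behind the grasp point. The pads swing forward as they close: fully open they stand 13 mm farther back than shut.
Start: joints at [62.493, 21.807, 74.336, -0, 83.858, -12.336], TCP at [0.144, 0.531, 0.231] pointing down, gripper open.
Joint ranges: [-178.18, 178.18], [-50.72, 133.34], [12.68, 142.11], [-81.47, 261.47], [9.98, 163.14], [-165.26, 165.26]. Speed limits (degrees/s): [136.94, 136.94, 180, 180, 180, 180].

### API

Orientations are given as a 3x3 rotation matrix whose columns are the frame's x, y, z axes.
In Python, from rig import env, imaging gives the robot as it stands. The module is installed in compiled form; this text tells all that it offers.
- The arm moves only by the tool arm_command, never from a script. Its arguments are lists of equal length, an entry for each row: "turn": the turn, a rotation vector about the tool's x, y, z in units of 5 degrees (1.0 is 5 degrees), a list of three; "xyz": the shift along the tool's x, y, z in units of 50 mm (1.0 is 50 mm), a list of three; "claw": the finger opening in mm, from 0 to 85.4. A call has 1 to 12 rows; each row shifts and turns the commanded pose from where the row before left it, along the tool's axes as they then stand; what a row does not reach is not made up. A row lasts 1/10 s, in which the tool goes at most 50 mm and 8.59 degrees, less where a joint would pass 70% of its speed; a pose out of reach is approached as far as the arm can. A call is refused whole if a number of a shift passes 1 or a number of a turn 1, either way. A call with a gripper value outside its range is refused whole. The fingers move at their own pace and stop on an object; "squeeze" is the grip in N (left out, the last holds). Time passes only in rows, so rows that do not move let the fingers close. It gives the time, the measured TCP pose, the force, the opening and the grip force at its end, in the units of the state.
- env.observe(): the state, without advancing time (a new reading comes with each control period).
- imaging.get_image(name): name is "side" or "top" or "wrist"; returns (picture, depth): 400x640x3 uint8, blue, green, red; 400x640 float32, m along the optical axis (not along the pixel's ray), 0 where there is no reading.
- imaging.camera_info(name): a dict with "camera_matrix" (3x3 intrinsics, pixels), "rvec" (rotation vector, rad) and "tvec" (3), from world to camera coordinates, as OpenCV has them. Camera axes: x right, y down, z forward; pixel columns grow to the right and rows downward; lengths in m; the calibration is good to about 2 mm. A picture is of the moment at which its call begins: read the wrist's pose just before it. camera_info takes no time and is no camera call; for the wrist camera it gives the pose at the moment of the call.
- env.close_job(): hands the job in; it is judged then, once.
The state is a dict: "time_s": time; "q": joint angles; "qvel": joint speeds; "joint_efforts": joint torques, N m; "position": TCP position; "tool_rot": TCP orientation; "ft_force": force on the tool from outside, world axes, zero at the start; "wrist_torque": the same for the moment, N m; "grip_width": finger opening in m; "gripper_force": force on a finger pad.
Only numpy, scipy, OpenCV 4.12 (cv2) and the standard library are available. Lean on these libraries where they do the work, as an engineer would, in place of code of your own. Each camera call takes 0.05 s, during which the arm holds its last target. There are 200 camera calls.

### The job

The top lift has just been cemented onto the small shoe heel: set the heel upright in the nest of the bench press's sliding carriage, rubber lift uppermost and round back towards the press's column, let go of it, and slide the carriage by its knob fully home against its stop so that the heel stands under the ram. Then pull the spring-loaded lever down until its arm is level, no farther, and keep it there: the program finishes while the robot is still holding the lever level and the press foot is bearing on the heel, because the cement needs steady pressure. Leave the other tools on the bench where they lie.

Things in the scene. Friction and masses are not known exactly. Their poses are not given: they have to be found in the camera images.
- press: Grey cast rack-and-pinion bench press, fixed, 250 mm high. Origin on the bench under the ram's axis; x from the ram back to the column (x 77..123 mm), y along the carriage's ways to their loading end. Bed x -46..46, y -80..280, 39 high; foot plate x -75..150, y -85..85, 20 high; head and ram guide z 150..211, x -24..123, y -40..40; ram top z 246. Lever on the head's -y side (y -46).
- carriage (a joint): Sliding steel carriage: metres from its home stop. 0 = fully home, nest exactly under the ram; grows along the press's +y. Starts 0.105 to 0.150 out, can go to 0.150, stays where left (about 2.5 N friction). Its flat top is 54 mm above the bench, 96 mm (x) by 172 mm (y).
- carriage_knob (a point): Upright black knob on the carriage's outer end, 24 mm in diameter, from 68 to 100 mm above the bench. The point is on its axis, 86 mm above the bench; in the press's frame x = -15 mm, y = 110 mm plus the carriage's distance from home. Axes as the press's.
- nest (a point): Middle of the nest's floor on the carriage, 54 mm above the bench; in the press's frame x = 0, y = the carriage's distance from home; axes as the press's. Three steel fences 10 mm high (front, left, right) and at the back two round dowels 12 mm high for the heel's round back; 3 mm play all round. Only fits the heel flat end to -x, round back to +x.
- heel: Small stacked shoe heel, D-shaped from above: 56 mm long (x), flat end at -x, round back (radius 25 mm) at +x; 50 mm wide (y), 38 mm tall, brown layers with a 6 mm dark rubber lift on top; about 0.14 kg. It stands upright, lift up, on the bench left of the press, round back within 0.6 rad of the world's +x. Origin: middle of its underside.
- heel_back (a point): The lower edge of the heel's round back: 28 mm along the heel's x from its origin.
- lever (a joint): Radians the lever is pulled down from rest. 0 = at rest, arm pointing forward (press's -x) and 0.80 rad above level; 0.80 = arm level; travel ends at 1.05. A spring returns it. From about 0.40 the sprung foot bears on a seated heel; held level it takes about 8 N down at the ball, and the foot bears with about 20 N.
- ball_center (a point): Middle of the black ball (34 mm in diameter) on the end of the lever's 14 mm bar, 180 mm from the shaft it turns about (along the press's y at x = 34, z = 180 mm); always at the press's y = -46 mm. At rest x = -91, 309 mm above the bench; with the arm level x = -146, 180 mm above the bench.
- foot: The round sprung foot (46 mm in diameter, rubber face) under the ram. Origin: middle of its face, 102 mm above the bench at rest, 10 mm above a seated heel. It goes down 26 mm per rad of lever until it meets the heel; then its spring gives.
- hammer_black: a hammer with a black grip, 121 x 257 x 32 mm, lying left of the heel; origin under its middle
- hammer_ash: a hammer with a pale wooden handle, 121 x 279 x 32 mm, lying near the bench's front edge; origin under its middle
- sewing_awl: an awl with a brown wooden handle, 39 x 152 x 39 mm, lying at the front right; origin under its middle
- stone: a small grey whetstone, 35 x 58 x 23 mm, lying near the front edge; origin under its middle
- driver_small: a small screwdriver with a black handle, 23 x 150 x 25 mm, lying behind and left of the press; origin under its middle
- marker_red: a slim marker pen, 14 x 134 x 16 mm, lying at the left; origin under its middle
Not all that is in view belongs to the job. Of the things that look like the heel, the smallest one is meant.

How it is judged (in metres and radians):
On the way, in this order (a step that is already met when the one before it is completed fails the run):
1. the heel stands in the nest, round back to the column, let go, with the carriage still out (horizontal distance between heel and nest below 0.006 m and z of heel in the frame of nest between -0.003 and 0.003 m and angle between heel's own z axis and vertical below 0.08 rad and angle between the x axis of heel and the x axis of press, either way round below 0.2 rad and x of heel_back in the frame of nest above 0 m and value of joint carriage above 0.06 m and contact force between the fingers and heel below 0.2 N), for 0.2 s.
2. the carriage with the heel in its nest is fully home, the lever still up (horizontal distance between heel and nest below 0.006 m and z of heel in the frame of nest between -0.003 and 0.003 m and angle between heel's own z axis and vertical below 0.08 rad and angle between the x axis of heel and the x axis of press, either way round below 0.2 rad and x of heel_back in the frame of nest above 0 m and value of joint carriage below 0.002 m and value of joint lever below 0.15 rad), for 0.2 s.
At the end, for the whole second after the job is handed in: The robot is still holding the lever: its arm is within 0.10 rad of level (lever joint 0.70 to 0.90) and still, the foot bears on the heel with 12 to 30 N, the carriage is within 3 mm of its stop, and the heel stands flat in the nest (within 6 mm of its middle), round back to the column (horizontal distance between heel and nest below 0.006 m and z of heel in the frame of nest between -0.003 and 0.003 m and angle between heel's own z axis and vertical below 0.08 rad and angle between the x axis of heel and the x axis of press, either way round below 0.2 rad and x of heel_back in the frame of nest above 0 m and value of joint carriage below 0.003 m and value of joint lever between 0.7 and 0.9 rad and velocity of joint lever between -0.05 and 0.05 rad/s and contact force between foot and heel between 12 and 30 N and contact force between any of the fingers, the arm and press above 2 N); the arm keeps its last pose, push and grip.
It fails at once if the lever is pulled clearly past level (more than 0.17 rad beyond) (value of joint lever above 0.97 rad).
It fails at once if a tool lying on the bench (hammers, awl, whetstone, screwdriver, marker) is shoved more than 5 cm (distance of any of hammer_black, hammer_ash, sewing_awl, stone, driver_small, marker_red from where it was at the start of the episode above 0.05 m).
It also fails if it takes over 64 s, if anything falls off the work surface, if the arm or the gripper's body presses on something with over 40 N, if the wrist force passes 120 N, or if a joint passes its speed limit or range.

## Working session

There is one attempt and no reset: what is moved stays moved. The work goes in short steps, Python scripts to look and compute and a tool call to move; the robot and the scene stay as the last step left them, time stands still between calls to the robot, and variables do not carry over. Pictures are saved under pics/ and viewed, at most 12 in all, crops included, and the job is handed in when it is done.

Besides the shell and the picture viewer there is one more tool, called after ">>>" as name(argument=value, ...), one argument or row to a line, values as JSON. arm_command: Moves the arm, as the interface text tells. Its arguments: {"type":"object","properties":{"turn":{"type":"array"},"xyz":{"type":"array"},"claw":{"type":"array"},"squeeze":{"type":"number"}},"required":["turn","xyz","claw"]}

```bash
mkdir -p pics
cat > h.py <<'E'
import numpy as np, cv2
from rig import env, imaging
def cam(n):
    c=imaging.camera_info(n); K=np.array(c["camera_matrix"],float).reshape(3,3)
    R=cv2.Rodrigues(np.array(c["rvec"],float))[0]; t=np.array(c["tvec"],float).ravel(); return K,R,t
def shot(n,f=None):
    c=cam(n); p,d=imaging.get_image(n)
    if f: cv2.imwrite("pics/"+f,p)
    return p,d,c
def cloud(d,c):
    K,R,t=c; v,u=np.mgrid[0:d.shape[0],0:d.shape[1]]
    P=np.stack([(u-K[0,2])/K[0,0]*d,(v-K[1,2])/K[1,1]*d,d],-1)
    return (P-t)@R      # world
def ray(u,v,c,z):
    K,R,t=c; o=-R.T@t; r=R.T@np.linalg.inv(K)@np.array([u,v,1.]); return o+r*(z-o[2])/r[2]
E
python3 - <<'E'
from h import *
for n in("top","side"):
    p,d,c=shot(n,n+"0.png"); np.savez("pics/"+n+"0.npz",p=p,d=d); print(n,c[0].round(1).tolist(),(-c[1].T@c[2]).round(3))
s=env.observe(); print(s["tool_rot"],s["ft_force"])
E
```

```text
top [[374.8, 0.0, 316.2], [0.0, 374.8, 203.7], [0.0, 0.0, 1.0]] [0.324 0.143 1.364]
side [[471.1, 0.0, 324.4], [0.0, 471.1, 197.2], [0.0, 0.0, 1.0]] [0.487 1.668 0.92 ]
[[-9.65152164e-01  2.61688607e-01 -6.10748878e-04]
 [ 2.61689172e-01  9.65151472e-01 -1.18892199e-03]
 [ 2.78337838e-04 -1.30731700e-03 -9.99999107e-01]] [-0.53880976  0.36556332 -0.32101534]
```

View pics/top0.png

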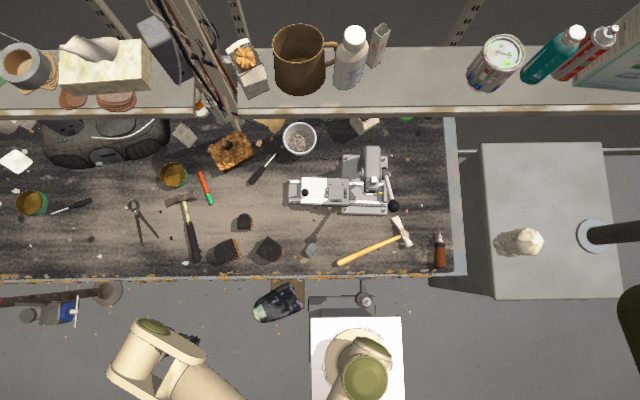

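View pics/side0.png

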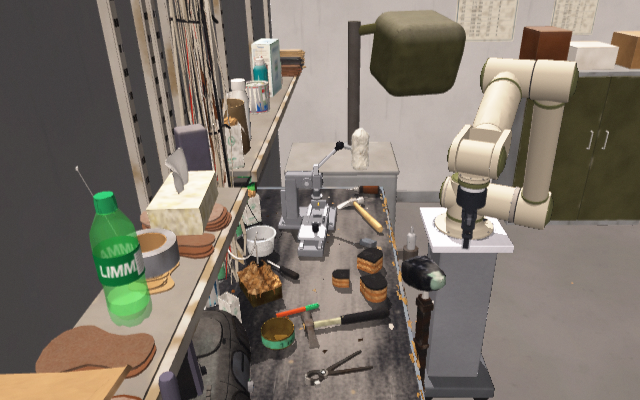

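The top view shows the smallest heel at about (244,222), the carriage knob at (305,192), the lever ball at (394,206) and the press column near (372,160). Next I measure these.

Run:
```python
from h import *
z=np.load("pics/top0.npz");p,d=z["p"],z["d"];c=cam("top");W=cloud(d,c)
print("bench",np.median(W[215:235,262:280,2]))
def px(m,u0,u1,v0,v1):
    o=np.zeros_like(m);o[v0:v1,u0:u1]=m[v0:v1,u0:u1];return o
# heel top
m=px((W[...,2]>.030)&(W[...,2]<.046),230,262,208,238)
P=W[m]; print("heel n",m.sum(),P.mean(0).round(4),P.min(0).round(3),P.max(0).round(3))
n,l=cv2.connectedComponents(m.astype(np.uint8))
pts=(P[:,:2]*1000).astype(np.float32)
print(cv2.minAreaRect(pts)); 
q=pts-pts.mean(0)
for a in range(-40,41,10):
    r=np.deg2rad(a); x=q@[np.cos(r),np.sin(r)]; y=q@[-np.sin(r),np.cos(r)]
    print(a,x.min().round(),x.max().round(),y.min().round(),y.max().round(), (x**3).mean().round())
# carriage top
m=px((W[...,2]>.048)&(W[...,2]<.060),280,345,170,215)
pts=(W[m][:,:2]*1000).astype(np.float32);print("carr",m.sum(),cv2.minAreaRect(pts),W[m][:,2].mean())
# knob top
m=px((W[...,2]>.09)&(W[...,2]<.110),295,318,180,205);print("knob",m.sum(),W[m].mean(0))
# ball
m=px((p.max(2)<60)&(W[...,2]>.25),380,410,190,220);print("ball",m.sum(),np.argwhere(m).mean(0),W[m].mean(0),W[m][:,2].max())
v,u=np.argwhere(m).mean(0);print(ray(u,v,c,.309))
# head top z ~0.211, column
for lo,hi in((.2,.22),(.235,.255)):
    m=px((W[...,2]>lo)&(W[...,2]<hi),320,395,140,220);print(lo,m.sum(),cv2.minAreaRect((W[m][:,:2]*1000).astype(np.float32)))
cv2.imwrite("pics/crop1.png",cv2.resize(p[130:270,170:410],None,fx=3.3,fy=3.3,interpolation=cv2.INTER_CUBIC))
# shelf
for v in (60,90,112,118):print(v,W[v,345:460:30].round(2).tolist())
```

```text
bench -0.0015653419417126987
heel n 207 [0.4865 0.3913 0.0373] [0.462 0.366 0.031] [0.517 0.417 0.045]
((489.4649658203125, 391.52587890625), (54.33726501464844, 50.63974380493164), 0.1551874428987503)
-40 -34.0 29.0 -32.0 29.0 -263.0
-30 -33.0 30.0 -31.0 28.0 10.0
-20 -30.0 30.0 -30.0 26.0 273.0
-10 -27.0 31.0 -27.0 26.0 457.0
0 -24.0 30.0 -25.0 26.0 513.0
10 -28.0 30.0 -25.0 28.0 428.0
20 -30.0 30.0 -26.0 31.0 226.0
30 -32.0 30.0 -28.0 33.0 -38.0
40 -32.0 30.0 -28.0 34.0 -291.0
carr 1114 ((592.6119384765625, 110.92512512207031), (154.20018005371094, 105.94515991210938), 88.33870697021484) 0.053323127399764796
knob 35 [0.57992371 0.17293639 0.09820125]
ball 100 [205.79 392.96] [ 0.48900111 -0.07883215  0.32976472] 1.3635444698547827
[ 0.49233705 -0.08327541  0.309     ]
0.2 638 ((634.9435424804688, -47.74970245361328), (149.5672607421875, 78.0836410522461), 12.442676544189453)
0.235 64 ((575.0382690429688, -63.45930099487305), (68.8800277709961, 23.282392501831055), 58.30952835083008)
60 [[0.81, 0.06, 0.53], [0.88, -0.03, 0.43], [0.9, -0.12, 0.38], [0.9, -0.21, 0.39]]
90 [[0.81, 0.05, 0.38], [0.81, -0.03, 0.38], [0.81, -0.12, 0.38], [0.81, -0.2, 0.38]]
112 [[0.75, 0.05, 0.38], [0.75, -0.03, 0.38], [0.75, -0.11, 0.38], [0.75, -0.2, 0.38]]
118 [[0.88, 0.02, 0.0], [0.84, -0.08, 0.11], [0.87, -0.2, 0.04], [0.88, -0.33, -0.0]]
```

View pics/crop1.png

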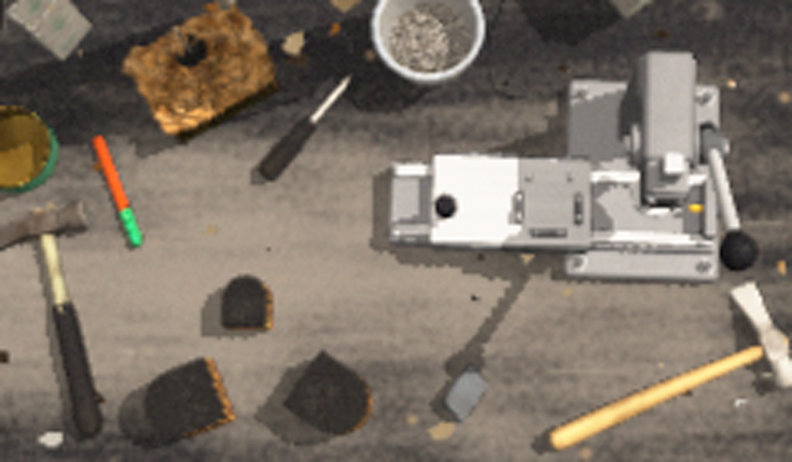

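The crop shows the small heel near crop (247,303), with its round back facing up (+x) and almost no yaw. The press yaw is about -2°. The nest sits between crop x 519–578 at y≈207. I'm moving above the heel.

>>> arm_command(
  turn=[
    [0, 0, -1],
    [0, 0, -1],
    [0, 0, -1],
    [0, 0, 0],
    [0, 0, 0],
    [0, 0, 0],
    [0, 0, 0],
    [0, 0, 0],
    [0, 0, 0],
    [0, 0, 0],
    [0, 0, 0],
    [0, 0, 0],
  ],
  xyz=[
    [0, 0, 0.3],
    [0, 0, 0.3],
    [0, 0, 0.3],
    [-0.86, -0.35, 0],
    [-0.86, -0.35, 0],
    [-0.86, -0.35, 0],
    [-0.86, -0.35, 0],
    [-0.86, -0.35, 0],
    [-0.86, -0.35, 0],
    [-0.86, -0.35, 0],
    [-0.86, -0.35, 0],
    [0, 0, 0],
  ],
  claw=[72, 72, 72, 72, 72, 72, 72, 72, 72, 72, 72, 72],
)

```text
time_s: 1.3
position: [0.492, 0.387, 0.1851]
tool_rot: [[-1.0, 0.008, 0.0], [0.008, 1.0, -0.001], [-0.0, -0.001, -1.0]]
ft_force: [-1.0, 1.3, -0.2]
grip_width: 0.0719
gripper_force: 0.0
```

Run:
```python
from h import *
s=env.observe();print(s["time_s"],s["position"],s["tool_rot"])
p,d,c=shot("wrist","w1.png");np.savez("pics/w1.npz",p=p,d=d);W=cloud(d,c)
print((-c[1].T@c[2]).round(3))
m=((W[...,2]>.030)&(W[...,2]<.046)&(abs(W[...,0]-.489)<.045)&(abs(W[...,1]-.391)<.04)).astype(np.uint8)
n,l,st,ce=cv2.connectedComponentsWithStats(m);i=1+st[1:,4].argmax()
P=W[l==i];pts=(P[:,:2]*1000).astype(np.float32);print(len(P),P.min(0),P.max(0),np.median(P[:,2]))
for a in range(-20,21,4):
    r=np.deg2rad(a); x=pts@[np.cos(r),np.sin(r)]; y=pts@[-np.sin(r),np.cos(r)]
    print(a,np.percentile(x,[.2,99.8]).round(1),np.percentile(y,[.5,99.5]).round(1),np.ptp(np.percentile(y,[.5,99.5])).round(1))
```

```text
1.3 [0.49200225 0.38695361 0.18509932] [[-9.99965676e-01  8.28104787e-03  2.65417325e-04]
 [ 8.28077924e-03  9.99965216e-01 -9.97681000e-04]
 [-2.73669936e-04 -9.95448894e-04 -9.99999467e-01]]
[0.41  0.387 0.328]
3462 [0.46024289 0.36602546 0.03001513] [0.51599985 0.41621945 0.04111701] 0.03850855842212672
-20 [292.  352.3] [503.9 558.8] 54.9
-16 [329.4 388.8] [481.1 534.7] 53.5
-12 [365.3 423.4] [455.8 508. ] 52.2
-8 [399.3 456.4] [428.2 479. ] 50.8
-4 [431.3 487.1] [398.6 448.1] 49.5
0 [460.5 515.6] [366.5 415.6] 49.1
4 [485.2 541.8] [332.  381.6] 49.6
8 [507.5 565.1] [295.2 346.1] 50.9
12 [527.3 586. ] [256.7 309.2] 52.6
16 [544.5 604.1] [216.7 270.8] 54.1
20 [559.  619.4] [175.8 231.1] 55.3
```

View pics/w1.png

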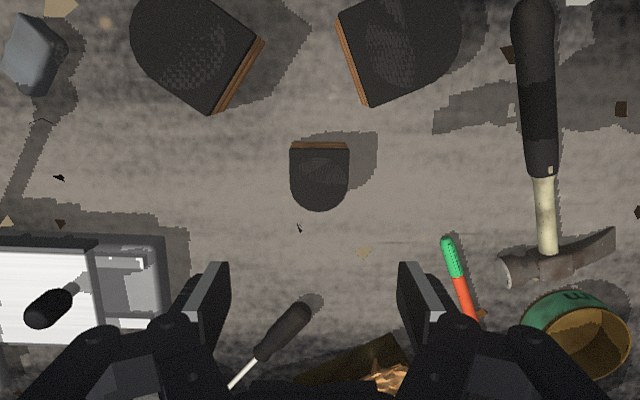

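Wrist view: the heel is at about (320,178), pads either side, nothing in the way. Heel centre measures (0.488, 0.391), yaw ≈0, top at 38.5 mm. I'm descending to grip.

>>> arm_command(
  turn=[
    [0, 0, 0],
    [0, 0, 0],
    [0, 0, 0],
    [0, 0, 0],
    [0, 0, 0],
    [0, 0, 0],
    [0, 0, 0],
    [0, 0, 0],
    [0, 0, 0],
    [0, 0, 0],
  ],
  xyz=[
    [0.14, 0.08, 0.8],
    [0, 0, 0.8],
    [0, 0, 0.8],
    [0, 0, 0.6],
    [0, 0, 0.46],
    [0, 0, 0],
    [0, 0, 0],
    [0, 0, 0],
    [0, 0, 0],
    [0, 0, 0],
  ],
  claw=[72, 72, 72, 72, 72, 72, 40, 40, 40, 40],
  squeeze=40,
)

```text
time_s: 2.35
position: [0.481, 0.3944, 0.0151]
tool_rot: [[-1.0, 0.003, 0.002], [0.003, 1.0, 0.002], [-0.002, 0.002, -1.0]]
ft_force: [-2.5, 0.8, 6.9]
grip_width: 0.0493
gripper_force: 44.9
```

>>> arm_command(
  turn=[
    [0, 0, 0],
    [0, 0, 0],
    [0, 0, 0],
    [0, 0, 0],
    [0, 0, 0],
    [0, 0, 0],
    [0, 0, 0],
    [0, 0, 0],
    [0, 0, 0],
    [0, 0, 0],
    [0, 0, 0],
    [0, 0, 0],
  ],
  xyz=[
    [0, 0, -0.3],
    [0, 0, -0.7],
    [0, 0, -0.9],
    [0, 0, -0.9],
    [0, 0, -0.8],
    [-0.1, -0.9, 0],
    [-0.1, -0.9, 0],
    [-0.1, -0.9, 0],
    [-0.1, -0.9, 0],
    [-0.1, -0.9, 0],
    [-0.1, -0.9, 0],
    [0, 0, 0],
  ],
  claw=[40, 40, 40, 40, 40, 40, 40, 40, 40, 40, 40, 40],
)

```text
time_s: 3.55
position: [0.5102, 0.1193, 0.1938]
tool_rot: [[-1.0, 0.009, 0.001], [0.009, 1.0, -0.001], [-0.001, -0.001, -1.0]]
ft_force: [0.1, 0.6, -1.9]
grip_width: 0.0492
gripper_force: 43.8
```

Run:
```python
from h import *
s=env.observe();print(s["time_s"],s["position"],s["tool_rot"],s["grip_width"])
p,d,c=shot("wrist","w2.png");np.savez("pics/w2.npz",p=p,d=d,K=c[0],R=c[1],t=c[2]);W=cloud(d,c)
m=((W[...,2]>.090)&(W[...,2]<.105)&(p.max(2)<90)&(abs(W[...,0]-.58)<.04)&(abs(W[...,1]-.173)<.05))
print("knob top",m.sum(),W[m].mean(0),W[m].min(0),W[m].max(0))
m=((W[...,2]>.050)&(W[...,2]<.058)&(W[...,0]>.5)&(W[...,1]<.22)).astype(np.uint8)
pts=(W[m>0][:,:2]*1000).astype(np.float32);print("carr",m.sum(),cv2.minAreaRect(pts),pts.min(0),pts.max(0))
```

```text
3.55 [0.51024153 0.11930566 0.1937645 ] [[-9.99963577e-01  8.50761760e-03  6.82558024e-04]
 [ 8.50679922e-03  9.99963105e-01 -1.19307026e-03]
 [-6.92683027e-04 -1.18722042e-03 -9.99999055e-01]] 0.04921232516734403<stdin>:5: RuntimeWarning: Mean of empty slice.
  ret = um.true_divide(
Traceback (most recent call last):
ValueError: zero-size array to reduction operation minimum which has no identity
```

View pics/w2.png

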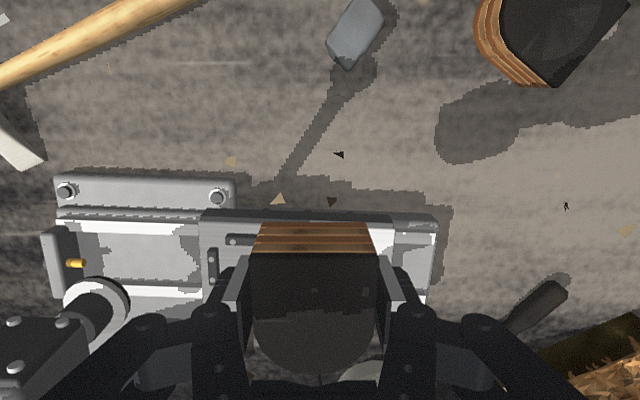

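The held heel hides most of the nest here; only the fences at (240,240) and (212,265) show. I'm moving back a bit to see the carriage clear of the gripper.

>>> arm_command(
  turn=[
    [0, 0, 0],
    [0, 0, 0],
    [0, 0, 0],
    [0, 0, 0],
  ],
  xyz=[
    [-0.8, 0.5, 0],
    [-0.8, 0.5, 0],
    [-0.8, 0, 0],
    [0, 0, 0],
  ],
  claw=[40, 40, 40, 40],
)

```text
time_s: 4.0
position: [0.6326, 0.1749, 0.1918]
tool_rot: [[-1.0, 0.002, 0.0], [0.002, 1.0, 0.0], [-0.0, 0.0, -1.0]]
ft_force: [-1.7, -0.9, -2.5]
grip_width: 0.0491
gripper_force: 43.8
```

Run:
```python
from h import *
s=env.observe();print(s["time_s"],s["position"],s["tool_rot"][0],s["grip_width"])
p,d,c=shot("wrist","w3.png");np.savez("pics/w3.npz",p=p,d=d,K=c[0],R=c[1],t=c[2]);W=cloud(d,c)
m=((W[...,2]>.085)&(W[...,2]<.107)&(abs(W[...,0]-.58)<.04)&(abs(W[...,1]-.173)<.05))
print("knob top",m.sum(),W[m].mean(0) if m.any() else 0)
m=((W[...,2]>.050)&(W[...,2]<.058)&(W[...,0]>.5)&(W[...,1]<.22)).astype(np.uint8)
pts=(W[m>0][:,:2]*1000).astype(np.float32);print("carr",m.sum(),cv2.minAreaRect(pts),pts.min(0),pts.max(0))
```

```text
4.0 [0.63262972 0.17491722 0.19176114] [-9.99998586e-01  1.63990103e-03  3.72679588e-04] 0.04914701220628628
knob top 983 [0.57899217 0.17229631 0.09887751]
carr 26539 ((690.001220703125, 66.3631591796875), (316.7148132324219, 275.76995849609375), 6.362917423248291) [535.59424 -75.44432] [841.9313  219.99075]
```

View pics/w3.png

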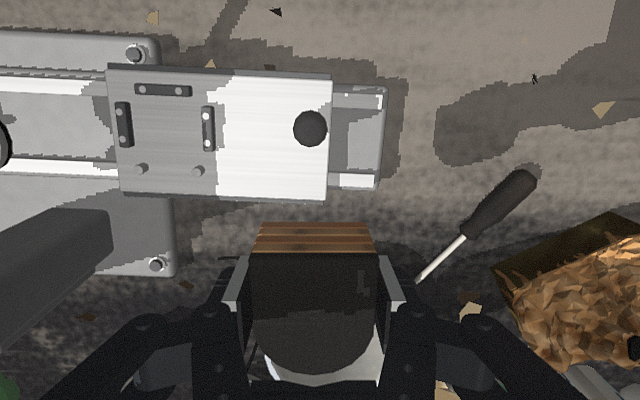

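The nest is in clear view: front fence at (163,90), side fences at (124,124) and (208,128), dowels at (141,168) and (197,171), knob at (310,128).

Run:
```python
from h import *
z=np.load("pics/w3.npz");p,d=z["p"],z["d"];c=(z["K"],z["R"],z["t"]);W=cloud(d,c)
B=np.zeros(d.shape,bool);B[55:205,95:340]=1
m=(B&(W[...,2]>.049)&(W[...,2]<.0585)).astype(np.uint8)
m=cv2.morphologyEx(m,cv2.MORPH_OPEN,np.ones((5,5)));n,l,st,_=cv2.connectedComponentsWithStats(m);l=l==1+st[1:,4].argmax()
P=W[l];print("carr z",np.median(P[:,2]),cv2.minAreaRect((P[:,:2]*1000).astype(np.float32)))
f=(B&(W[...,2]>.0595)&(W[...,2]<.075)).astype(np.uint8)
n,l,st,ce=cv2.connectedComponentsWithStats(f)
for i in range(1,n):
    if st[i,4]>15:
        P=W[l==i];print(st[i].tolist(),P.mean(0).round(4),cv2.minAreaRect((P[:,:2]*1000).astype(np.float32)))
for n,u,v,h in(("dowL",141,167,.066),("dowR",197,170,.066),("cTL",108,66,.054),("cTR",332,73,.054),("cBR",326,200,.054),("cBL",120,193,.054)):print(n,ray(u,v,c,h).round(4))
s=W[240:330,290:340];print("heel in hand z",np.percentile(s[...,2],[5,50,95]))
h=((W[...,2]>.17)&(W[...,2]<.235)&(abs(W[...,0]-.636)<.045)&(abs(W[...,1]-.175)<.0235));P=W[h];print("held x",P.min(0),P.max(0))
```

```text
carr z 0.054473507440196516 ((591.8334350585938, 101.54154968261719), (172.1053009033203, 105.15548706054688), 87.27618408203125)
[134, 83, 58, 14, 645] [0.5548 0.0644 0.0644] ((554.9055786132812, 63.63452911376953), (40.15559005737305, 8.013143539428711), 87.4291000366211)
[115, 101, 18, 47, 599] [0.5798 0.0314 0.064 ] ((580.348388671875, 30.372840881347656), (8.727161407470703, 33.97913360595703), 87.01253509521484)
[201, 106, 14, 45, 526] [0.5828 0.0948 0.0643] ((583.1498413085938, 94.23241424560547), (8.430431365966797, 33.02501678466797), 87.55323791503906)
[134, 163, 13, 12, 118] [0.6137 0.0391 0.065 ] ((614.0013427734375, 38.35035705566406), (7.935805797576904, 7.699534893035889), 40.569278717041016)
[192, 165, 12, 12, 105] [0.6157 0.0839 0.0652] ((616.2039184570312, 83.41376495361328), (7.561489105224609, 6.726414680480957), 9.522710800170898)
dowL [0.6125 0.0406 0.066 ]
dowR [0.6149 0.0839 0.066 ]
cTL [0.5385 0.0219 0.054 ]
cTR [0.5435 0.1885 0.054 ]
cBR [0.6435 0.1851 0.054 ]
cBL [0.6373 0.0138 0.054 ]
heel in hand z [0.20359903 0.2150676  0.21606532]
held x [0.61189472 0.15150224 0.17818692] [0.66916351 0.19849896 0.21748168]
```

>>> arm_command(
  turn=[
    [0, 0, 0.52],
    [0, 0, 0],
    [0, 0, 0],
    [0, 0, 0],
    [0, 0, 0],
    [0, 0, 0],
    [0, 0, 0],
  ],
  xyz=[
    [0, 0, 0],
    [0.3, -0.77, 0],
    [0.3, -0.77, 0],
    [0.3, -0.76, 0],
    [0, 0, 0.8],
    [0, 0, 0.7],
    [0, 0, 0],
  ],
  claw=[40, 40, 40, 40, 40, 40, 40],
)

```text
time_s: 4.75
position: [0.5761, 0.0615, 0.115]
tool_rot: [[-0.999, 0.048, -0.009], [0.048, 0.999, 0.001], [0.009, 0.001, -1.0]]
ft_force: [-1.5, 0.5, -1.0]
grip_width: 0.0495
gripper_force: 43.7
```

>>> arm_command(
  turn=[
    [0, 0, 0],
  ],
  xyz=[
    [0, 0, 0],
  ],
  claw=[40],
)

```text
time_s: 4.85
position: [0.5792, 0.0614, 0.1195]
tool_rot: [[-0.999, 0.047, 0.0], [0.047, 0.999, 0.0], [-0.0, 0.0, -1.0]]
ft_force: [0.8, 0.5, -0.9]
grip_width: 0.0491
gripper_force: 43.7
```

>>> arm_command(
  turn=[
    [0, 0, 0],
    [0, 0, 0],
    [0, 0, 0],
    [0, 0, 0],
  ],
  xyz=[
    [-0.06, 0.02, 0.3],
    [0, 0, 0.4],
    [0, 0, 0],
    [0, 0, 0],
  ],
  claw=[40, 40, 40, 40],
)

```text
time_s: 5.25
position: [0.5831, 0.0619, 0.0853]
tool_rot: [[-0.999, 0.048, 0.002], [0.048, 0.999, -0.0], [-0.002, -0.0, -1.0]]
ft_force: [-0.5, 0.6, -1.5]
grip_width: 0.0494
gripper_force: 43.7
```

Run:
```python
from h import *
s=env.observe();print(s["position"],s["ft_force"])
p,d,c=shot("wrist","w4.png");np.savez("pics/w4.npz",p=p,d=d,K=c[0],R=c[1],t=c[2])
```

```text
[0.58312969 0.06185377 0.08526129] [-0.53270838  0.60566379 -1.50559517]
```

View pics/w4.png

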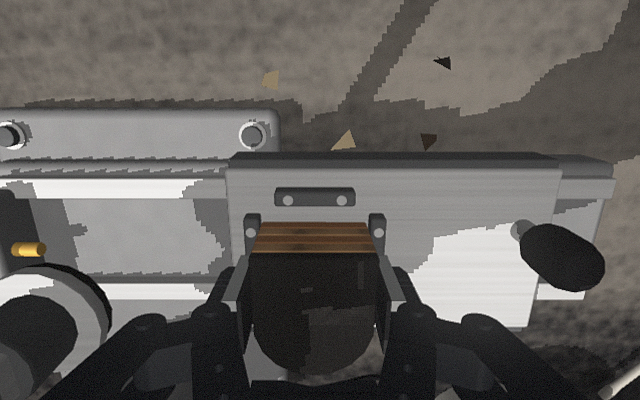

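The heel is centred between the side fences ((255,230) and (376,230)) and behind the front fence. I'm lowering and releasing.

>>> arm_command(
  turn=[
    [0, 0, 0],
    [0, 0, 0],
    [0, 0, 0],
    [0, 0, 0],
  ],
  xyz=[
    [0, 0, 0.16],
    [0, 0, 0.14],
    [0, 0, 0],
    [0, 0, 0],
  ],
  claw=[40, 40, 40, 40],
)

```text
time_s: 5.7
position: [0.5827, 0.0616, 0.0689]
tool_rot: [[-0.999, 0.048, 0.001], [0.048, 0.999, 0.0], [-0.001, 0.0, -1.0]]
ft_force: [-1.2, -0.2, 4.6]
grip_width: 0.0489
gripper_force: 44.9
```

>>> arm_command(
  turn=[
    [0, 0, 0],
    [0, 0, 0],
    [0, 0, 0],
    [0, 0, 0],
    [0, 0, 0],
    [0, 0, 0],
    [0, 0, 0],
    [0, 0, 0],
  ],
  xyz=[
    [0, 0, 0],
    [0, 0, 0],
    [0, 0, 0],
    [0, 0, -0.6],
    [0, 0, -0.8],
    [0, 0, -0.8],
    [-0.8, 0.8, 0],
    [0, 0, 0],
  ],
  claw=[62, 62, 62, 62, 62, 62, 62, 62],
)

```text
time_s: 6.5
position: [0.622, 0.0975, 0.179]
tool_rot: [[-0.999, 0.046, 0.004], [0.046, 0.999, 0.001], [-0.004, 0.001, -1.0]]
ft_force: [-0.5, -0.4, -1.2]
grip_width: 0.062
gripper_force: 0.0
```

Run:
```python
from h import *
s=env.observe();print(s["time_s"],s["position"],s["ft_force"])
p,d,c=shot("wrist","w5.png");W=cloud(d,c)
k=((W[...,2]>.09)&(W[...,2]<.107)&(abs(W[...,0]-.58)<.04)&(abs(W[...,1]-.173)<.03));print("knob",k.sum(),W[k].mean(0))
k=((W[...,2]>.086)&(W[...,2]<.1)&(abs(W[...,0]-.59)<.05)&(abs(W[...,1]-.062)<.05));P=W[k]
print("heel top",k.sum(),np.percentile(P[:,2],[5,50,95]),cv2.minAreaRect((P[:,:2]*1000).astype(np.float32)))
```

```text
6.5 [0.62195246 0.09752967 0.17902744] [-0.49439945 -0.44676013 -1.24239438]
knob 1100 [0.57873184 0.17022407 0.0986963 ]
heel top 5683 [0.09135655 0.09255459 0.09362936] ((590.48779296875, 60.67039489746094), (50.15525436401367, 55.649627685546875), 87.27042388916016)
```

View pics/w5.png

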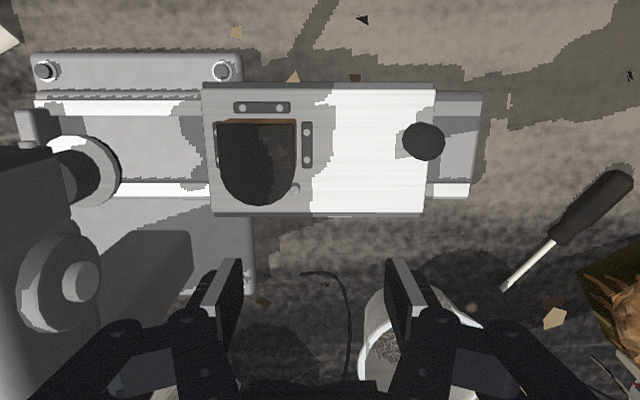

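The heel is seated: top at 92.5 mm, yaw matching the press, inside the fences at (258,160). Next I grip the knob at (424,141).

>>> arm_command(
  turn=[
    [0, 0, 0],
    [0, 0, 0],
    [0, 0, 0],
    [0, 0, 0],
    [0, 0, 0],
    [0, 0, 0],
    [0, 0, 0],
    [0, 0, 0],
    [0, 0, 0],
    [0, 0, 0],
  ],
  xyz=[
    [0.47, 0.71, 0],
    [0.47, 0.71, 0],
    [0, 0, 0],
    [0, 0, 0.8],
    [0, 0, 0.8],
    [0, 0, 0.56],
    [0, 0, 0],
    [0, 0, 0],
    [0, 0, 0],
    [0, 0, 0],
  ],
  claw=[62, 62, 62, 62, 62, 62, 10, 10, 10, 10],
  squeeze=40,
)

```text
time_s: 7.55
position: [0.5764, 0.1683, 0.0719]
tool_rot: [[-0.999, 0.048, 0.002], [0.048, 0.999, 0.0], [-0.002, 0.0, -1.0]]
ft_force: [-1.8, -0.2, 3.4]
grip_width: 0.0226
gripper_force: 39.8
```

>>> arm_command(
  turn=[
    [0, 0, 0],
    [0, 0, 0],
    [0, 0, 0],
  ],
  xyz=[
    [0, 0, 0],
    [0, 0, 0],
    [0, 0, 0],
  ],
  claw=[10, 10, 10],
)

```text
time_s: 7.85
position: [0.5764, 0.1683, 0.0719]
tool_rot: [[-0.999, 0.048, 0.002], [0.048, 0.999, -0.0], [-0.002, 0.0, -1.0]]
ft_force: [-3.1, 0.1, 6.6]
grip_width: 0.0224
gripper_force: 40.2
```

>>> arm_command(
  turn=[
    [0, 0, 0],
    [0, 0, 0],
    [0, 0, 0],
    [0, 0, 0],
    [0, 0, 0],
    [0, 0, 0],
    [0, 0, 0],
    [0, 0, 0],
    [0, 0, 0],
    [0, 0, 0],
    [0, 0, 0],
  ],
  xyz=[
    [0, -0.1, 0],
    [0, -0.2, 0],
    [0, -0.25, 0],
    [0, -0.25, 0],
    [0, -0.25, 0],
    [0, -0.25, 0],
    [0, -0.25, 0],
    [0, -0.2, 0],
    [0, -0.1, 0],
    [0, 0, 0],
    [0, 0, 0],
  ],
  claw=[10, 10, 10, 10, 10, 10, 10, 10, 10, 10, 10],
)

```text
time_s: 8.95
position: [0.5719, 0.0752, 0.0719]
tool_rot: [[-0.999, 0.049, 0.002], [0.049, 0.999, -0.001], [-0.002, -0.001, -1.0]]
ft_force: [-2.8, -2.0, 7.7]
grip_width: 0.0224
gripper_force: 40.2
```

>>> arm_command(
  turn=[
    [0, 0, 0],
    [0, 0, 0],
    [0, 0, 0],
    [0, 0, 0],
    [0, 0, 0],
  ],
  xyz=[
    [0, -0.06, 0],
    [0, -0.06, 0],
    [0, -0.06, 0],
    [0, 0, 0],
    [0, 0, 0],
  ],
  claw=[10, 10, 10, 10, 10],
)

```text
time_s: 9.45
position: [0.5716, 0.0671, 0.0719]
tool_rot: [[-0.999, 0.048, 0.003], [0.048, 0.999, 0.0], [-0.003, 0.0, -1.0]]
ft_force: [-2.2, 1.6, 7.3]
grip_width: 0.0226
gripper_force: 40.3
```

>>> arm_command(
  turn=[
    [0, 0, 0],
    [0, 0, 0],
    [0, 0, 0],
    [0, 0, 0],
  ],
  xyz=[
    [0, -0.05, 0],
    [0, -0.05, 0],
    [0, 0, 0],
    [0, 0, 0],
  ],
  claw=[10, 10, 10, 10],
)

```text
time_s: 9.85
position: [0.5715, 0.0668, 0.0719]
tool_rot: [[-0.999, 0.047, 0.004], [0.047, 0.999, 0.008], [-0.004, 0.008, -1.0]]
ft_force: [1.1, 28.3, 6.0]
grip_width: 0.0218
gripper_force: 41.2
```

>>> arm_command(
  turn=[
    [0, 0, 0],
    [0, 0, 0],
    [0, 0, 0],
    [0, 0, 0],
  ],
  xyz=[
    [0, -0.05, 0],
    [0, -0.05, 0],
    [0, 0, 0],
    [0, 0, 0],
  ],
  claw=[10, 10, 10, 10],
)

```text
time_s: 10.25
position: [0.5715, 0.0666, 0.0719]
tool_rot: [[-0.999, 0.046, 0.005], [0.047, 0.999, 0.016], [-0.005, 0.016, -1.0]]
ft_force: [5.0, 54.2, 4.5]
grip_width: 0.0222
gripper_force: 43.7
```

>>> arm_command(
  turn=[
    [0, 0, 0],
    [0, 0, 0],
    [0, 0, 0],
    [0, 0, 0],
    [0, 0, 0],
    [0, 0, 0],
    [0, 0, 0],
    [0, 0, 0],
    [0, 0, 0],
    [0, 0, 0],
    [0, 0, 0],
  ],
  xyz=[
    [0, 0.1, 0],
    [0, 0.06, 0],
    [0, 0, 0],
    [0, 0, 0],
    [0, 0, 0],
    [0, 0, 0],
    [0, 0, -0.5],
    [0, 0, -0.8],
    [0, 0.8, -0.5],
    [-0.4, 0.8, -0.2],
    [0, 0, 0],
  ],
  claw=[10, 10, 10, 50, 50, 50, 50, 50, 50, 50, 50],
)

```text
time_s: 11.35
position: [0.5966, 0.1473, 0.1722]
tool_rot: [[-0.999, 0.045, 0.005], [0.045, 0.999, 0.001], [-0.005, 0.001, -1.0]]
ft_force: [-0.5, -0.1, -0.4]
grip_width: 0.0501
gripper_force: 0.0
```

Run:
```python
from h import *
s=env.observe();print(s["time_s"],s["position"],s["ft_force"],s["q"])
p,d,c=shot("wrist","w6.png");W=cloud(d,c)
k=((W[...,2]>.09)&(W[...,2]<.107)&(abs(W[...,0]-.574)<.04)&(abs(W[...,1]-.067)<.03));print("knob",k.sum(),W[k].mean(0))
p2,d2,c2=shot("top","t6.png");np.savez("pics/t6.npz",p=p2,d=d2)
W=cloud(d2,c2)
m=(p2.max(2)<60);B=np.zeros_like(m);B[190:222,380:412]=1;m&=B
n,l,st,ce=cv2.connectedComponentsWithStats(m.astype(np.uint8));i=1+st[1:,4].argmax();print("ball",st[i],ce[i],ray(*ce[i],c2,.309))
a=cv2.resize(p2[140:230,280:420],(640,411),interpolation=cv2.INTER_CUBIC)
cv2.imwrite("pics/v6.png",np.vstack([cv2.resize(p,(320,200)),a[:,:320]]) if 0 else np.hstack([cv2.resize(p,(400,250)),cv2.resize(a,(389,250))]))
```

```text
11.35 [0.59656947 0.14725106 0.17223275] [-0.46281663 -0.11678968 -0.36176995] [ 2.82210043e+00  3.06914607e+01  6.92888133e+01  4.53077847e-02
  7.97279233e+01 -8.45992513e+01]
knob 1064 [0.57325666 0.06886176 0.09866398]
ball [388 200  12  12 108] [393.10185185 205.83333333] [ 0.49220673 -0.08367452  0.309     ]
```

View pics/v6.png

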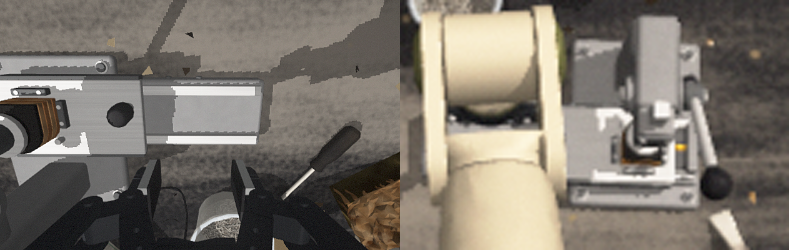

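The wrist view shows the carriage in, with the heel by the foot (30,110) and the knob at (120,115). The lever is still at rest in the top view. To be sure nothing moved on release, I'll nudge the knob home with closed fingers.

>>> arm_command(
  turn=[
    [0, 0, 0],
    [0, 0, 0],
    [0, 0, 0],
    [0, 0, 0],
    [0, 0, 0],
    [0, 0, 0],
    [0, 0, 0],
    [0, 0, 0],
  ],
  xyz=[
    [0.43, -0.6, 0],
    [0, 0, 0],
    [0, 0, 0.7],
    [0, 0, 0.7],
    [0, 0, 0.58],
    [0, 0, 0],
    [0, -0.1, 0],
    [0, 0, 0],
  ],
  claw=[0, 0, 0, 0, 0, 0, 0, 0],
)

```text
time_s: 12.25
position: [0.5725, 0.1091, 0.073]
tool_rot: [[-0.999, 0.049, 0.003], [0.049, 0.999, -0.0], [-0.003, -0.0, -1.0]]
ft_force: [-0.9, 0.1, -0.4]
grip_width: 0.0004
gripper_force: 0.0
```

>>> arm_command(
  turn=[
    [0, 0, 0],
    [0, 0, 0],
    [0, 0, 0],
    [0, 0, 0],
    [0, 0, 0],
  ],
  xyz=[
    [0, -0.08, 0],
    [0, -0.08, 0],
    [0, -0.08, 0],
    [0, 0, 0],
    [0, 0, 0],
  ],
  claw=[0, 0, 0, 0, 0],
)

```text
time_s: 12.75
position: [0.571, 0.0978, 0.0714]
tool_rot: [[-0.999, 0.049, 0.0], [0.049, 0.999, 0.0], [-0.0, 0.0, -1.0]]
ft_force: [-0.1, -0.0, -0.2]
grip_width: 0.0001
gripper_force: 0.0
```

>>> arm_command(
  turn=[
    [0, 0, 0],
    [0, 0, 0],
    [0, 0, 0],
    [0, 0, 0],
    [0, 0, 0],
  ],
  xyz=[
    [0, -0.05, 0],
    [0, -0.05, 0],
    [0, -0.05, 0],
    [0, 0, 0],
    [0, 0, 0],
  ],
  claw=[0, 0, 0, 0, 0],
)

```text
time_s: 13.25
position: [0.5707, 0.0922, 0.0713]
tool_rot: [[-0.999, 0.048, 0.001], [0.048, 0.999, 0.003], [-0.0, 0.003, -1.0]]
ft_force: [1.2, 10.6, 0.2]
grip_width: -0.0001
gripper_force: 5.0
```

>>> arm_command(
  turn=[
    [0, 0, 0],
    [0, 0, 0],
    [0, 0, 0],
    [0, 0, 0],
  ],
  xyz=[
    [0, -0.04, 0],
    [0, -0.04, 0],
    [0, 0, 0],
    [0, 0, 0],
  ],
  claw=[0, 0, 0, 0],
)

```text
time_s: 13.65
position: [0.5707, 0.0917, 0.0715]
tool_rot: [[-0.999, 0.047, 0.002], [0.047, 0.999, 0.009], [-0.002, 0.009, -1.0]]
ft_force: [3.0, 29.0, -1.0]
grip_width: -0.0005
gripper_force: 14.2
```

The stop is confirmed firm again at the same position (29 N). Next I back off, rise, and go over the lever ball with the fingers closing along the shaft axis.

>>> arm_command(
  turn=[
    [0, 0, 0],
    [0, 0, 0],
    [0, 0, 0],
    [0, 0, 0],
    [0, 0, 0],
    [0, 0, 0],
    [0, 0, 0],
    [0, 0, 0],
    [0, 0, 0],
  ],
  xyz=[
    [0, 0.2, 0],
    [0, 0.18, 0],
    [0, 0, -0.6],
    [0, 0, -0.9],
    [0, 0, -0.9],
    [0, 0, -0.9],
    [0, 0, -0.9],
    [0, 0, -0.9],
    [0, 0, -0.7],
  ],
  claw=[0, 0, 0, 0, 60, 60, 60, 60, 60],
)

```text
time_s: 14.55
position: [0.5712, 0.1053, 0.3644]
tool_rot: [[-0.999, 0.049, 0.003], [0.049, 0.999, -0.001], [-0.003, -0.0, -1.0]]
ft_force: [0.3, 0.0, 0.8]
grip_width: 0.06
gripper_force: 0.0
```

>>> arm_command(
  turn=[
    [0, 0, 0],
    [0, 0, 0],
    [0, 0, 0],
    [0, 0, 0],
    [0, 0, 0],
    [0, 0, 0],
    [0, 0, 0],
  ],
  xyz=[
    [0.35, -0.94, 0],
    [0.35, -0.94, 0],
    [0.35, -0.94, 0],
    [0.35, -0.94, 0],
    [0, 0, 0],
    [0, 0, 0],
    [0, 0, 0],
  ],
  claw=[60, 60, 60, 60, 60, 60, 60],
)

```text
time_s: 15.25
position: [0.4928, -0.0777, 0.3613]
tool_rot: [[-0.999, 0.048, 0.0], [0.048, 0.999, 0.0], [-0.0, 0.0, -1.0]]
ft_force: [-0.2, -1.0, -0.7]
grip_width: 0.0601
gripper_force: 0.0
```

Run:
```python
from h import *
s=env.observe();print(s["time_s"],s["position"],s["ft_force"])
p,d,c=shot("wrist","w7.png");W=cloud(d,c)
k=((p.max(2)<90)&(W[...,2]>.27)&(W[...,2]<.34)&(abs(W[...,0]-.492)<.035)&(abs(W[...,1]+.083)<.022));
n,l,st,ce=cv2.connectedComponentsWithStats(k.astype(np.uint8))
for i in range(1,n):
    if st[i,4]>100: print(st[i],ce[i],W[l==i].mean(0),W[l==i].min(0),W[l==i].max(0),ray(*ce[i],c,.309))
p,d,c=shot("side","s7.png");W=cloud(d,c)
k=(W[...,2]>.06)&(W[...,2]<.07)&(W[...,0]>.5)&(W[...,0]<.56)
```

```text
15.25 [ 0.49283904 -0.07768127  0.36133734] [-0.18410146 -0.98104369 -0.72216702]
[ 273  198   56   58 2513] [300.47393554 226.53919618] [ 0.48681289 -0.08506224  0.32090661] [ 0.47397038 -0.10186719  0.30540875] [ 0.50584414 -0.06923695  0.32830585] [ 0.49176359 -0.08577273  0.309     ]
```

View pics/w7.png

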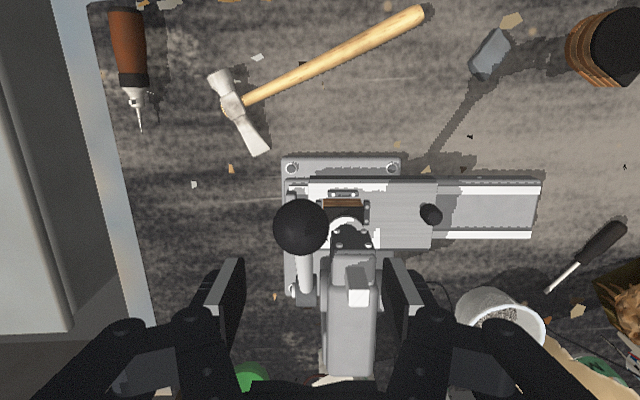

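The ball is at (300,226), about 8 mm to the -y side of the gripper. I'm correcting, descending and gripping it.

>>> arm_command(
  turn=[
    [0, 0, 0],
    [0, 0, 0],
    [0, 0, 0],
    [0, 0, 0],
    [0, 0, 0],
    [0, 0, 0],
    [0, 0, 0],
    [0, 0, 0],
    [0, 0, 0],
  ],
  xyz=[
    [0.03, -0.15, 0],
    [0, 0, 0.5],
    [0, 0, 0.5],
    [0, 0, 0.44],
    [0, 0, 0],
    [0, 0, 0],
    [0, 0, 0],
    [0, 0, 0],
    [0, 0, 0],
  ],
  claw=[60, 60, 60, 60, 60, 20, 20, 20, 20],
  squeeze=50,
)

```text
time_s: 16.25
position: [0.4909, -0.0853, 0.2906]
tool_rot: [[-0.999, 0.048, 0.002], [0.048, 0.999, 0.0], [-0.002, 0.0, -1.0]]
ft_force: [-3.8, 4.8, 5.7]
grip_width: 0.0319
gripper_force: 49.2
```

>>> arm_command(
  turn=[
    [0, 0, 0],
    [0, 0, 0],
  ],
  xyz=[
    [0, 0, 0],
    [0, 0, 0],
  ],
  claw=[20, 20],
)

```text
time_s: 16.45
position: [0.4907, -0.0853, 0.2904]
tool_rot: [[-0.999, 0.048, 0.001], [0.048, 0.999, 0.0], [-0.001, 0.0, -1.0]]
ft_force: [-1.7, 4.3, 5.8]
grip_width: 0.0317
gripper_force: 49.2
```

>>> arm_command(
  turn=[
    [0, 0, 0],
    [0, 0, 0],
    [0, 0, 0],
    [0, 0, 0],
    [0, 0, 0],
    [0, 0, 0],
    [0, 0, 0],
    [0, 0, 0],
    [0, 0, 0],
    [0, 0, 0],
    [0, 0, 0],
  ],
  xyz=[
    [0.155, 0, 0.183],
    [0.155, 0, 0.183],
    [0.155, 0, 0.183],
    [0.115, 0, 0.21],
    [0.115, 0, 0.21],
    [0.115, 0, 0.21],
    [0.07, 0, 0.229],
    [0.07, 0, 0.229],
    [0.07, 0, 0.229],
    [0, 0, 0],
    [0, 0, 0],
  ],
  claw=[20, 20, 20, 20, 20, 20, 20, 20, 20, 20, 20],
)

```text
time_s: 17.55
position: [0.4405, -0.0829, 0.1969]
tool_rot: [[-0.999, 0.048, 0.003], [0.048, 0.999, 0.0], [-0.003, 0.0, -1.0]]
ft_force: [0.5, 6.5, 5.7]
grip_width: 0.0314
gripper_force: 52.9
```

>>> arm_command(
  turn=[
    [0, 0, 0],
    [0, 0, 0],
    [0, 0, 0],
    [0, 0, 0],
    [0, 0, 0],
    [0, 0, 0],
  ],
  xyz=[
    [0.024, 0, 0.239],
    [0.024, 0, 0.239],
    [0.024, 0, 0.23],
    [0, 0, 0],
    [0, 0, 0],
    [0, 0, 0],
  ],
  claw=[20, 20, 20, 20, 20, 20],
)

```text
time_s: 18.15
position: [0.4371, -0.0827, 0.1616]
tool_rot: [[-0.999, 0.049, 0.003], [0.049, 0.999, 0.001], [-0.003, 0.001, -1.0]]
ft_force: [0.8, 6.6, 6.7]
grip_width: 0.0317
gripper_force: 54.7
```

Run:
```python
from h import *
s=env.observe();print(s["time_s"],s["position"],s["ft_force"],s["grip_width"])
p,d,c=shot("wrist");p2,_,_=shot("side")
cv2.imwrite("pics/v8.png",np.vstack([cv2.resize(p,(400,250)),cv2.resize(p2[120:260,250:474],(400,250),interpolation=cv2.INTER_CUBIC)]))
```

```text
18.15 [ 0.43705905 -0.08274422  0.16164923] [0.77493072 6.63167236 6.67119242] 0.03166022734432952
```

View pics/v8.png

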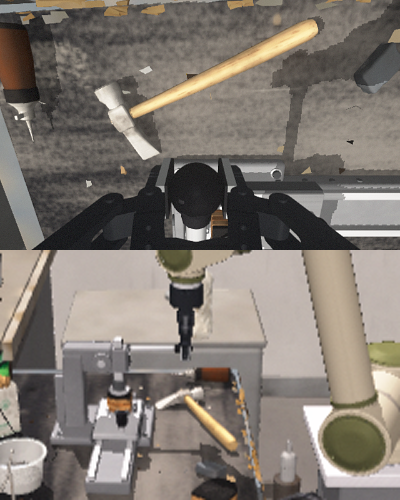

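The pictures show the ball held between the pads at (195,190) with the bar level, and the foot resting on the heel at (120,400) in the lower one. I'm handing in.

```bash
python3 -c "
from rig import env
print(env.close_job())"
```

```text
the job is handed in; nothing more can be done
None
```

I handed the job in at about 18 s: the heel is in the nest, the carriage is pushed fully against its stop, and the robot is holding the lever level with the foot on the heel. The program returned no verdict. I measured about 7 N at the wrist but not the foot's force on the heel.

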